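# Turn the rotator's spoked wheel until the valve stem points up

### The job

The small vessel on the rim of the bench rotator's wheel is to be vented, so turn the wheel until the vessel's valve stem points straight up. Turn it, either way round, by pushing its spokes with the fingertips in two or more pushes, taking the fingers off the spokes between pushes while the stem is still well short of upright. Keep the robot off the vessel and its stem, leave everything else on the table where it is, and leave the wheel at rest.

Things in the scene. Friction and masses are not known exactly. Their poses are not given: they have to be found in the camera images.
- rotator: Bench rotator, fixed: base plate 200 x 220 x 12 mm, a white drive box 90 x 60 mm and 205 mm tall, and a spoked wheel that stands upright in front of it. Origin on the table under the middle of the wheel's rim plane. Its x axis is the wheel's axle and points from the wheel to the drive box (away from the robot); its z is up. The drive box spans x = +60 to +150 mm; the space between it and the wheel is free but for the axle
- hub (a point): Centre of the wheel's hub in the plane of the spokes, 185 mm above the table. The hub is 44 mm across and its face stands 10 mm in front of (nearer the robot than) this plane. The plane of the spokes lies 32 mm in front of the rim's plane. The wheel turns about the axle through this point
- spokes: The five round spokes, 10 mm thick, 72 degrees apart, turning with the wheel; origin on the axle in the rim's plane, 32 mm behind the hub point. They run from the hub (22 mm from the axle) out to 92 mm from the axle in the plane of the spokes, then bend back to the rim. The rim is a round bar 12 mm thick, 222 mm across its middle, with small clips that reach 132 mm from the axle. One spoke lies under the valve stem, along this body's z axis
- vessel: Small steel mixing vessel fixed on the rim's outside, 28 mm across and 26 mm tall, with a thin valve stem (9 mm thick, with a 28 mm cross handle) that points away from the hub. Origin on the rim's middle line, 111 mm from the axle; its z axis runs along the stem, outward. A plain counterweight of the same size without a stem sits opposite. It turns with the wheel
- stem_tip (a point): Free end of the valve stem, 168 mm from the axle, in the rim's plane
- rotor (a joint): Angle of the wheel: 0 = valve stem straight up (whole turns of 2 pi are the same); grows clockwise as seen from the robot's side, so at +1.57 the stem points right. The wheel turns either way without stops, is nearly balanced, and stays where it is left: about 0.22 N m of friction, some 3 N at 70 mm from the axle
- spare_vessel: Bystander: spare steel vessel of the same shape standing on the table, 28 mm across, 53 mm tall. Origin at the middle of its underside
- bottle: Bystander: amber bottle with black cap, 60 mm across, 130 mm tall. Origin at the middle of its underside
- beaker: Bystander: white open cup, 64 mm across, 80 mm tall. Origin at the middle of its underside
- cell_box: Bystander: flat black box, 50 x 70 x 25 mm. Origin at the middle of its underside
- mouse: Bystander: black computer mouse, 100 x 60 x 24 mm. Origin at the middle of its underside
- pen_pot: Bystander: dark metal pen pot, 84 mm across, 145 mm tall with its pens. Origin at the middle of its underside
- tip_box: Bystander: grey box with white lid, 120 x 85 x 65 mm. Origin at the middle of its underside

How it is judged:
By the outcome, as a careful person would: the job done as asked, in the order asked, and still so for the second after the job is handed in, with the robot touching nothing.
It also fails if it takes over 72 s, if anything falls off the work surface, if the arm or the gripper's body presses on something with over 40 N, if the wrist force passes 120 N, or if a joint passes its speed limit or range.

### The arm

A 6-joint arm with a two-finger parallel gripper is mounted at the origin on the work surface. World frame = base frame: x ahead of the robot, y to its left, z up, the work surface at z = 0. Lengths are in m, angles in rad, forces in N, time in s.
With the tool pointing down it reaches from about 0.2 to 0.875 m from the base axis. Payload 3.4 kg.
Tool frame: the origin (TCP) lies midway between the tips of the shut fingers; the grasp point (between the pads) lies 19 mm behind it; z points along the fingers, y is the line along which they close (so a half turn about z gives the same grasp; the last joint's range is limited). The gripper opens to 94 mm and grips with 3 to 60 N. Pads are 16 mm wide; open, the fingers measure 119 mm over their backs; the gripper's body (75 mm by 177 mm) begins 78 mm behind the grasp point.
Start: joints at [-0.121, 0.276, 1.505, -0, 1.361, -0.121], TCP at [0.575, -0, 0.171] pointing down, gripper open.
Joint ranges: [-2.89, 2.89], [-0.75, 2.08], [0.22, 2.7], [-1.18, 4.32], [0.11, 2.71], [-2.7, 2.7]. Speed limits (rad/s): [2.57, 2.57, 3.14, 3.14, 3.14, 3.14].

### API

Orientations are given as a 3x3 rotation matrix whose columns are the frame's x, y, z axes.
In Python, from plant import r gives the robot as it stands.
- The arm moves only by the tool arm_command, never from a script. Its argument "commands" is a list of rows, each an object of numbers: "tx", "ty", "tz": the shift along the tool's x, y, z scaled (see below); "ax", "ay", "az": the turn, a rotation vector about the tool's x, y, z scaled (see below); "hand": the closure, from 0 (fully open) to 1 (shut). In form: [{"tx": .., "ty": .., "tz": .., "ax": .., "ay": .., "az": .., "hand": ..}, ...]. A call has exactly 10 rows; each row is the pose to reach, as a shift and turn from the pose commanded when the call began, along the tool's axes at that moment; what a row does not reach only later rows make up. The controller multiplies each number of a shift by 20 cm and each number of a turn by 90 degrees. A row lasts 1/8 s, in which the tool goes at most 62.5 mm and 10.7 degrees, less where a joint would pass 70% of its speed; a pose out of reach is approached as far as the arm can. A call with a number of a shift or a turn outside -1 to 1 is refused whole. A call with a gripper value outside its range is refused whole. The fingers move at their own pace and stop on an object; the grip force is fixed at half the most. Time passes only in rows, so rows that repeat a pose let the fingers close, or fill a call up. It gives the time, the measured TCP pose, the force, the opening and the grip force at its end, in the units of the state.
- r.read_state(): the state, without advancing time (a new reading comes with each control period).
- r.get_image(name): name is "scene" or "side" or "wrist"; returns the picture (420x560x3 uint8, red, green, blue); there is no depth.
- r.calibration(name): a dict with "fx", "fy", "cx", "cy" (pixels), "k1" (the pictures are not rectified: a ray, as slopes to the right and down, at radius r is drawn at 1 + k1 r^2 times it, then the intrinsics apply), "R" (3x3) and "t" (3): a world point X has camera coordinates R X + t. Camera axes: x right, y down, z forward; pixel columns grow to the right and rows downward; lengths in m; the calibration is good to about 2 mm. A picture is of the moment at which its call begins: read the wrist's pose just before it. calibration takes no time and is no camera call; for the wrist camera it gives the pose at the moment of the call.
- r.finish_job(): hands the job in; it is judged then, once.
Trained networks look in the newest picture that a camera, given by its name, has taken for a name from the list of things; names that differ only in an ending like _2 or _b are one class to them, and where a whole thing is asked for, a point or a joint stands for the part that bears it (a point fixed in the world has none). Each returns a list of dicts, best first, with "conf" (0 to 1); they miss things now and then, are a little off and sometimes report something else, mostly with a low value. They report only what shows in the picture. A call takes as long as a camera call.
- r.boxes_of(camera, label): "location" ([x, y, z] in m, in world coordinates, good to about 4 mm: the middle of the surface that is visible of it).
- r.trace(camera, label): "mask" (420x560 bool, what is visible of it).
- r.place_of(camera, label): "location" ([x, y, z] in m, in world coordinates, good to about 4 mm: a listed point, or the origin of a listed thing).
The state is a dict: "time": time; "joint_positions": joint angles; "qvel": joint speeds; "tau": joint torques, N m; "eef_pos": TCP position; "ee_rot": TCP orientation; "ft_force": force on the tool from outside, world axes, zero at the start; "torque": the same for the moment, N m; "grip_width": finger opening in m; "finger_force": force on a finger pad.
Only numpy, scipy, OpenCV 4.12 (cv2) and the standard library are available. Lean on these libraries where they do the work, as an engineer would, in place of code of your own. Each camera call takes 0.05 s, during which the arm holds its last target. There are 200 camera calls.

## Working session

There is one attempt and no reset: what is moved stays moved. The work goes in short steps, Python scripts to look and compute and a tool call to move; the robot and the scene stay as the last step left them, time stands still between calls to the robot, and variables do not carry over. Pictures are saved under pics/ and viewed, at most 10 in all, crops included, and the job is handed in when it is done.

Besides the shell and the picture viewer there is one more tool, called as a command line: name --argument value ..., lists and objects as JSON in quotes. arm_command: Moves the arm, as the interface text tells. Shifts and turns lie within -1 to 1; 1 stands for 20 cm of shift or 90 degrees of turn. Its arguments: {"type":"object","properties":{"commands":{"type":"array"}},"required":["commands"]}

```bash
mkdir -p pics; python3 - <<'E'
from plant import r
import cv2,numpy as np
s=r.read_state();print(s['time'],s['eef_pos'],s['ee_rot'])
a=r.get_image('scene');b=r.get_image('side')
cv2.imwrite('pics/a.png',cv2.cvtColor(a,cv2.COLOR_RGB2BGR));cv2.imwrite('pics/b.png',cv2.cvtColor(b,cv2.COLOR_RGB2BGR))
for c in('scene','side'):
  for n in('rotator','hub','spokes','vessel','stem_tip','spare_vessel','bottle','beaker','cell_box','mouse','pen_pot','tip_box'):
    print(c,n,[(np.round(d['location'],3).tolist(),round(d['conf'],2)) for d in r.place_of(c,n)[:2]])
E
```

```text
0.0 [5.74395360e-01 7.03400833e-05 1.69732772e-01] [[-3.51216755e-05  9.99998510e-01 -1.72618972e-03]
 [ 9.99999977e-01  3.54832526e-05  2.09435267e-04]
 [ 2.09496205e-04 -1.72618233e-03 -9.99998488e-01]]
scene rotator [([0.63, 0.131, 0.001], 0.6)]
scene hub [([0.6, 0.133, 0.188], 0.73)]
scene spokes [([0.603, 0.133, 0.189], 0.62)]
scene vessel []
scene stem_tip []
scene spare_vessel []
scene bottle [([0.683, 0.336, 0.002], 0.71)]
scene beaker [([0.675, -0.064, -0.0], 0.66)]
scene cell_box [([0.492, 0.032, 0.001], 0.75)]
scene mouse [([0.41, -0.496, 0.0], 0.81)]
scene pen_pot [([0.564, -0.498, -0.001], 0.65), ([0.412, -0.492, 0.0], 0.62)]
scene tip_box [([0.574, 0.501, 0.0], 0.59)]
side rotator [([0.632, 0.128, 0.004], 0.73)]
side hub [([0.598, 0.131, 0.188], 0.87)]
side spokes [([0.597, 0.132, 0.187], 0.68), ([0.639, 0.131, 0.184], 0.46)]
side vessel [([0.636, 0.155, 0.078], 0.35)]
side stem_tip [([0.63, 0.166, 0.023], 0.53)]
side spare_vessel []
side bottle [([0.678, 0.34, -0.006], 0.45), ([0.6, 0.131, 0.188], 0.17)]
side beaker [([0.672, -0.061, 0.0], 0.96), ([0.53, 0.212, 0.004], 0.68)]
side cell_box [([0.497, 0.032, -0.0], 0.68)]
side mouse [([0.575, 0.497, -0.001], 0.21)]
side pen_pot [([0.56, -0.498, 0.0], 0.89)]
side tip_box [([0.576, 0.496, 0.005], 0.86), ([0.599, 0.133, 0.19], 0.59)]
```

View pics/a.png

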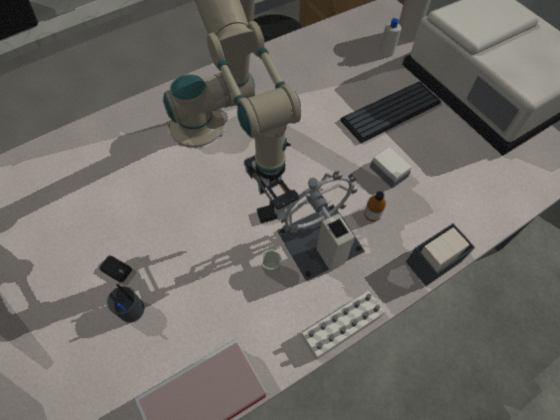

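View pics/b.png

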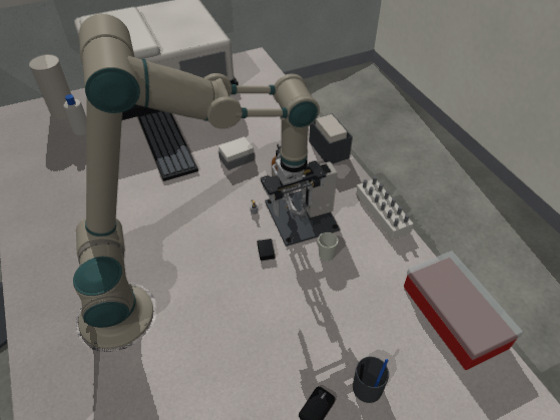

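The overhead view shows the rotator at about (320,215) under the gripper, with the stem apparently pointing nearly down. In the side view the spare vessel is at (253,207) and the cell box at (265,250). Next I back away from the wheel to get a wrist view.

```bash
cat > h.py <<'E'
from plant import r
import numpy as np
from scipy.spatial.transform import Rotation as Ro
def go(p,R=None):
    "numbers for a move to world pose p,R"
    s=r.read_state(); A=np.array(s['ee_rot']); 
    t=A.T@(np.array(p)-s['eef_pos'])/0.2
    a=np.zeros(3) if R is None else Ro.from_matrix(A.T@R).as_rotvec()/(np.pi/2)
    return np.round(t,3),np.round(a,3)
def pitch(d,y=1):
    "tool z ahead, tilted d degrees down; tool y = y * world y"
    c,s=np.cos(np.radians(d)),np.sin(np.radians(d)); z=np.array([c,0,-s]); yy=np.array([0,y,0.])
    return np.stack([np.cross(yy,z),yy,z],1)
E
python3 - <<'E'
from h import *
k=r.calibration('wrist');R=np.array(k['R']);s=r.read_state();A=np.array(s['ee_rot'])
print('cam in tool',A.T@(-R.T@k['t']-s['eef_pos']),'fwd',A.T@R[2])
for y in(1,-1):
  for d in(0,30): print(y,d,go([.39,.1,.25],pitch(d,y)))
E
```

```text
cam in tool [ 0.07785725 -0.00091648 -0.21415481] fwd [-2.69776064e-01 -4.01523405e-05  9.62923088e-01]
1 0 (array([ 0.5  , -0.925, -0.397]), array([-0.77, -0.77, -0.77]))
1 30 (array([ 0.5  , -0.925, -0.397]), array([-0.519, -0.519, -0.899]))
-1 0 (array([ 0.5  , -0.925, -0.397]), array([-0.77,  0.77,  0.77]))
-1 30 (array([ 0.5  , -0.925, -0.397]), array([-0.519,  0.519,  0.899]))
```

arm_command --commands '[{"tx":-0.2,"ty":0,"tz":0,"ax":0,"ay":0,"az":0,"hand":1},{"tx":-0.2,"ty":-0.3,"tz":0,"ax":0,"ay":0,"az":0,"hand":1},{"tx":-0.1,"ty":-0.6,"tz":-0.2,"ax":0,"ay":0,"az":0,"hand":1},{"tx":0,"ty":-0.9,"tz":-0.4,"ax":-0.05,"ay":0.05,"az":0.09,"hand":1},{"tx":0.2,"ty":-0.9,"tz":-0.4,"ax":-0.1,"ay":0.1,"az":0.18,"hand":1},{"tx":0.4,"ty":-0.9,"tz":-0.4,"ax":-0.15,"ay":0.15,"az":0.27,"hand":1},{"tx":0.5,"ty":-0.9,"tz":-0.4,"ax":-0.2,"ay":0.2,"az":0.36,"hand":1},{"tx":0.5,"ty":-0.9,"tz":-0.4,"ax":-0.26,"ay":0.26,"az":0.45,"hand":1},{"tx":0.5,"ty":-0.9,"tz":-0.4,"ax":-0.31,"ay":0.31,"az":0.54,"hand":1},{"tx":0.5,"ty":-0.9,"tz":-0.4,"ax":-0.36,"ay":0.36,"az":0.63,"hand":1}]'

```text
time: 2.55
eef_pos: [0.3948, 0.0997, 0.2507]
ee_rot: [[0.604, 0.428, 0.672], [0.429, -0.886, 0.179], [0.672, 0.18, -0.719]]
ft_force: [-0.1, 0.3, 0.3]
grip_width: 0.0006
finger_force: 0.0
```

```bash
python3 - <<'E'
from h import *
s=r.read_state();print(s['time'],s['eef_pos'],s['joint_positions'],s['ft_force'])
for d in(0,20,30): print(d,go([.39,.1,.25],pitch(d,-1)))
E
```

```text
2.55 [0.39477764 0.09967668 0.25073277] [-0.45764324 -0.53306706  2.25433279  0.62642242  0.89464527  0.32321546] [-0.09431943  0.31540396  0.26133056]
0 (array([-0.016, -0.012, -0.013]), array([-0.223,  0.485,  0.223]))
20 (array([-0.016, -0.012, -0.013]), array([-0.177,  0.267,  0.254]))
30 (array([-0.016, -0.012, -0.013]), array([-0.154,  0.158,  0.267]))
```

arm_command --commands '[{"tx":0,"ty":0,"tz":0,"ax":-0.04,"ay":0.04,"az":0.07,"hand":1},{"tx":0,"ty":0,"tz":0,"ax":-0.08,"ay":0.08,"az":0.13,"hand":1},{"tx":0,"ty":0,"tz":0,"ax":-0.12,"ay":0.12,"az":0.2,"hand":1},{"tx":0,"ty":0,"tz":0,"ax":-0.154,"ay":0.158,"az":0.267,"hand":1},{"tx":0,"ty":0,"tz":0,"ax":-0.16,"ay":0.2,"az":0.262,"hand":1},{"tx":0,"ty":0,"tz":0,"ax":-0.177,"ay":0.267,"az":0.254,"hand":1},{"tx":0,"ty":0,"tz":0,"ax":-0.177,"ay":0.267,"az":0.254,"hand":1},{"tx":0,"ty":0,"tz":0,"ax":-0.177,"ay":0.267,"az":0.254,"hand":1},{"tx":0,"ty":0,"tz":0,"ax":-0.177,"ay":0.267,"az":0.254,"hand":1},{"tx":0,"ty":0,"tz":0,"ax":-0.177,"ay":0.267,"az":0.254,"hand":1}]'

```text
time: 3.8
eef_pos: [0.3761, 0.0685, 0.277]
ee_rot: [[0.37, 0.032, 0.929], [0.083, -0.997, 0.002], [0.925, 0.076, -0.371]]
ft_force: [3.1, 29.0, 8.0]
grip_width: 0.0005
finger_force: 0.0
```

```bash
python3 - <<'E'
from h import *
import cv2
s=r.read_state();print(s['time'],s['eef_pos'],s['joint_positions'],s['ee_rot'])
im=r.get_image('wrist');cv2.imwrite('pics/c.png',im[:,:,::-1])
for c in('scene','side','wrist'):
  if c!='wrist': im=r.get_image(c)
  for n in('rotator','hub','spokes','vessel','stem_tip','spare_vessel'):
    print(c,n,[(np.round(d['location'],3).tolist(),round(d['conf'],2)) for d in r.place_of(c,n)[:2]])
E
```

```text
3.8 [0.3760697  0.06850398 0.2770335 ] [ 0.10744896 -0.66382109  2.57610486 -1.17894201  0.10610568  2.70489071] [[ 0.36971191  0.03230015  0.92858484]
 [ 0.08276029 -0.99656801  0.00171425]
 [ 0.92545332  0.07621617 -0.37111623]]
scene rotator [([0.635, 0.132, -0.002], 0.79), ([0.493, 0.035, 0.002], 0.26)]
scene hub [([0.601, 0.131, 0.184], 0.64)]
scene spokes []
scene vessel []
scene stem_tip []
scene spare_vessel []
side rotator [([0.635, 0.13, 0.005], 0.56)]
side hub [([0.598, 0.132, 0.187], 0.68), ([0.632, 0.165, 0.022], 0.4)]
side spokes [([0.634, 0.125, 0.181], 0.84)]
side vessel [([0.633, 0.15, 0.075], 0.36)]
side stem_tip [([0.632, 0.164, 0.023], 0.51)]
side spare_vessel [([0.53, 0.21, 0.002], 0.48)]
wrist rotator [([0.631, 0.13, 0.0], 0.91)]
wrist hub [([0.601, 0.137, 0.184], 0.93), ([0.671, -0.061, -0.003], 0.39)]
wrist spokes [([0.63, 0.13, 0.185], 0.59), ([0.597, 0.134, 0.184], 0.16)]
wrist vessel [([0.638, 0.156, 0.08], 0.83), ([0.634, 0.132, 0.186], 0.66)]
wrist stem_tip [([0.636, 0.168, 0.021], 0.58)]
wrist spare_vessel [([0.534, 0.216, -0.003], 0.91)]
```

View pics/c.png

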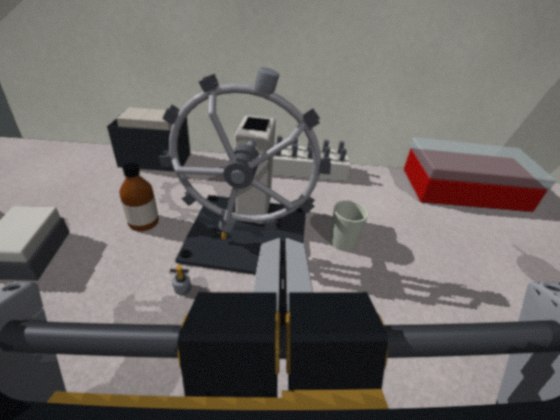

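The wrist view shows the wheel hub at (240,172). Spokes point left (190,172), upper left (213,110), upper right, lower right and down. The vessel is at the bottom near (225,235), so the rotor angle is about -168°. The wrist is at its joint limits here, so I'll use a tool pitch of 45° instead.

```bash
cat >> h.py <<'E'
def ray(c,u,v,k=None):
    k=k or r.calibration(c); x,y=(u-k['cx'])/k['fx'],(v-k['cy'])/k['fy']; a,b=x,y
    for _ in range(20):
        f=1+k['k1']*(a*a+b*b); a,b=x/f,y/f
    R=np.array(k['R']); return -R.T@np.array(k['t']),R.T@np.array([a,b,1])
def onz(c,u,v,z):
    o,d=ray(c,u,v); return o+d*(z-o[2])/d[2]
E
python3 - <<'E'
from h import *
s=r.read_state();print(s['time'],s['eef_pos'],s['joint_positions'],s['ft_force'],s['qvel'])
for p in((180,258),(300,270),(207,197),(308,205)):print(onz('wrist',*p,.012).round(3))
R=pitch(20,-1);P=np.array([.3948,.0997,.2507]);T=np.array([.45,.15,.3])
print('from commanded',R.T@(T-P)/.2, Ro.from_matrix(R.T@pitch(45,-1)).as_rotvec()*2/np.pi)
print('from measured',go(T,pitch(45,-1)))
E
```

```text
4.85 [0.37601347 0.06829479 0.27703018] [ 0.10798562 -0.66391768  2.57590276 -1.1777812   0.10719767  2.70370184] [ 0.96658523  0.92374018 -0.49458716] [-0.00018767 -0.00051711  0.00149733  0.00234736 -0.00042016  0.00205658]
[0.583 0.233 0.012]
[0.578 0.023 0.012]
[0.767 0.226 0.012]
[0.767 0.004 0.012]
from commanded [ 0.32603179 -0.2515      0.1750472 ] [ 0.         -0.27777778  0.        ]
from measured (array([ 0.277, -0.387,  0.301]), array([ 0.01 , -0.258,  0.052]))
```

arm_command --commands '[{"tx":0.05,"ty":0,"tz":0.05,"ax":0,"ay":-0.1,"az":0,"hand":1},{"tx":0.1,"ty":-0.1,"tz":0.1,"ax":0,"ay":-0.2,"az":0,"hand":1},{"tx":0.2,"ty":-0.2,"tz":0.15,"ax":0,"ay":-0.27,"az":0,"hand":1},{"tx":0.3,"ty":-0.3,"tz":0.2,"ax":0,"ay":-0.27,"az":0,"hand":1},{"tx":0.3,"ty":-0.3,"tz":0.2,"ax":0,"ay":-0.27,"az":0,"hand":1},{"tx":0.3,"ty":-0.3,"tz":0.2,"ax":0,"ay":-0.27,"az":0,"hand":1},{"tx":0.3,"ty":-0.3,"tz":0.2,"ax":0,"ay":-0.27,"az":0,"hand":1},{"tx":0.3,"ty":-0.3,"tz":0.2,"ax":0,"ay":-0.27,"az":0,"hand":1},{"tx":0.3,"ty":-0.3,"tz":0.2,"ax":0,"ay":-0.27,"az":0,"hand":1},{"tx":0.3,"ty":-0.3,"tz":0.2,"ax":0,"ay":-0.27,"az":0,"hand":1}]'

```text
time: 6.1
eef_pos: [0.4333, 0.1328, 0.3131]
ee_rot: [[0.719, 0.032, 0.694], [0.076, -0.997, -0.033], [0.691, 0.077, -0.719]]
ft_force: [-0.3, 0.3, -1.1]
grip_width: 0.0002
finger_force: 0.0
```

```bash
cat >> h.py <<'E'
H=np.array([.600,.1325,.186])
def C(psi,rad=.072,back=0.,depth=.02):
    "TCP so that the finger crosses the spoke plane at angle psi (deg, clockwise from up)"
    a=np.radians(psi); q=np.sqrt(.5)
    return H+[0,-rad*np.sin(a),rad*np.cos(a)]+np.array([1,0,-1])*(depth-back*q)
E
python3 - <<'E'
from h import *
s=r.read_state();print(s['time'],s['eef_pos'],s['joint_positions'],s['ft_force'],s['ee_rot'])
for b in(.08,0): print(C(-60,back=b),go(C(-60,back=b),pitch(45,-1)))
E
```

```text
6.1 [0.43325366 0.13284448 0.31311151] [ 0.46516285 -0.36098687  2.0436683  -0.48511325  0.82025795  2.19037153] [-0.33600533  0.33837035 -1.05835457] [[ 0.719117    0.03164402  0.69416813]
 [ 0.07586574 -0.99656639 -0.03316341]
 [ 0.69073521  0.07651195 -0.71904853]]
[0.56343146 0.19485383 0.25856854] (array([ 0.303, -0.309,  0.638]), array([0.021, 0.012, 0.049]))
[0.62       0.19485383 0.202     ] (array([ 0.311, -0.322,  1.037]), array([0.021, 0.012, 0.049]))
```

arm_command --commands '[{"tx":0.05,"ty":-0.05,"tz":0.1,"ax":0.005,"ay":0,"az":0.01,"hand":1},{"tx":0.1,"ty":-0.1,"tz":0.2,"ax":0.01,"ay":0.005,"az":0.02,"hand":1},{"tx":0.15,"ty":-0.15,"tz":0.3,"ax":0.015,"ay":0.01,"az":0.03,"hand":1},{"tx":0.2,"ty":-0.2,"tz":0.4,"ax":0.021,"ay":0.012,"az":0.04,"hand":1},{"tx":0.25,"ty":-0.25,"tz":0.5,"ax":0.021,"ay":0.012,"az":0.049,"hand":1},{"tx":0.28,"ty":-0.28,"tz":0.58,"ax":0.021,"ay":0.012,"az":0.049,"hand":1},{"tx":0.303,"ty":-0.309,"tz":0.638,"ax":0.021,"ay":0.012,"az":0.049,"hand":1},{"tx":0.303,"ty":-0.309,"tz":0.638,"ax":0.021,"ay":0.012,"az":0.049,"hand":1},{"tx":0.303,"ty":-0.309,"tz":0.638,"ax":0.021,"ay":0.012,"az":0.049,"hand":1},{"tx":0.303,"ty":-0.309,"tz":0.638,"ax":0.021,"ay":0.012,"az":0.049,"hand":1}]'

```text
time: 7.35
eef_pos: [0.5633, 0.195, 0.259]
ee_rot: [[0.707, 0.0, 0.707], [-0.001, -1.0, 0.001], [0.707, -0.001, -0.707]]
ft_force: [-0.8, -0.2, -0.8]
grip_width: 0.0005
finger_force: 0.0
```

```bash
python3 - <<'E'
from h import *
import cv2
s=r.read_state();print(s['time'],s['eef_pos'],s['joint_positions'],s['ft_force'],s['ee_rot'])
im=r.get_image('wrist');cv2.imwrite('pics/d.png',im[:,:,::-1])
print([(n,np.round(d['location'],3),d['conf']) for n in('hub','spokes') for d in r.place_of('wrist',n)[:1]])
print(go(C(-60),pitch(45,-1)))
E
```

```text
7.35 [0.56326385 0.19497827 0.25895444] [ 0.42402408 -0.08529597  2.01562733 -0.58881752  0.54996174  2.39781644] [-0.82158853 -0.2211704  -0.8213531 ] [[ 7.06806902e-01  1.37671458e-04  7.07406520e-01]
 [-6.59986388e-04 -9.99999418e-01  8.54041198e-04]
 [ 7.07406226e-01 -1.07052089e-03 -7.06806399e-01]]
[('hub', array([0.598, 0.135, 0.184]), 0.85), ('spokes', array([0.632, 0.13 , 0.185]), 0.85)]
(array([-0.001,  0.001,  0.401]), array([-0.001, -0.   , -0.   ]))
```

View pics/d.png

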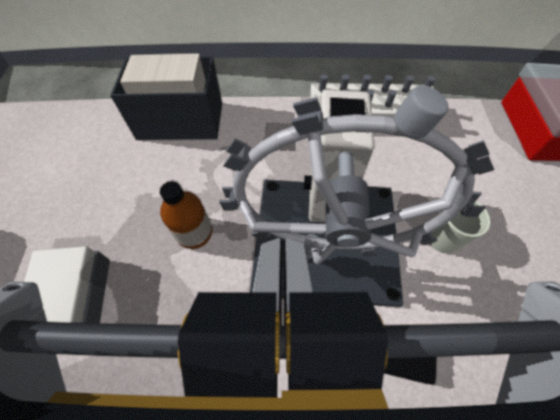

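The hub is at (345,225). The shut fingertips at (275,240) aim into the gap between the left and upper-left spokes. I'll insert here.

arm_command --commands '[{"tx":0,"ty":0,"tz":0.05,"ax":0,"ay":0,"az":0,"hand":1},{"tx":0,"ty":0,"tz":0.1,"ax":0,"ay":0,"az":0,"hand":1},{"tx":0,"ty":0,"tz":0.15,"ax":0,"ay":0,"az":0,"hand":1},{"tx":0,"ty":0,"tz":0.2,"ax":0,"ay":0,"az":0,"hand":1},{"tx":0,"ty":0,"tz":0.25,"ax":0,"ay":0,"az":0,"hand":1},{"tx":0,"ty":0,"tz":0.3,"ax":0,"ay":0,"az":0,"hand":1},{"tx":0,"ty":0,"tz":0.35,"ax":0,"ay":0,"az":0,"hand":1},{"tx":0,"ty":0,"tz":0.4,"ax":0,"ay":0,"az":0,"hand":1},{"tx":0,"ty":0,"tz":0.4,"ax":0,"ay":0,"az":0,"hand":1},{"tx":0,"ty":0,"tz":0.4,"ax":0,"ay":0,"az":0,"hand":1}]'

```text
time: 8.75
eef_pos: [0.6202, 0.1952, 0.2019]
ee_rot: [[0.707, 0.0, 0.707], [-0.001, -1.0, 0.001], [0.707, -0.001, -0.707]]
ft_force: [-0.5, -0.7, -0.0]
grip_width: 0.0006
finger_force: 0.0
```

```bash
cat >> h.py <<'E'
def arc(angles,**k):
    for a in angles: print(a,go(C(a,**k))[0])
E
python3 - <<'E'
from h import *
s=r.read_state();print(s['eef_pos'],s['joint_positions'],s['ft_force'])
arc(range(-54,1,6)); arc([8,16,24,33])
E
```

```text
[0.62018759 0.19515882 0.20188275] [ 0.36111141  0.05309804  2.04164828 -0.72470951  0.38530807  2.51941783] [-0.48062006 -0.67346261 -0.01266047]
-54 [ 0.022  0.022 -0.023]
-48 [ 0.043  0.046 -0.044]
-42 [ 0.062  0.072 -0.063]
-36 [ 0.078  0.102 -0.08 ]
-30 [ 0.093  0.133 -0.094]
-24 [ 0.105  0.167 -0.106]
-18 [ 0.115  0.202 -0.116]
-12 [ 0.122  0.238 -0.123]
-6 [ 0.126  0.276 -0.127]
0 [ 0.127  0.313 -0.129]
8 [ 0.125  0.363 -0.126]
16 [ 0.117  0.412 -0.119]
24 [ 0.105  0.46  -0.107]
33 [ 0.086  0.509 -0.088]
```

arm_command --commands '[{"tx":0.022,"ty":0.022,"tz":-0.022,"ax":0,"ay":0,"az":0,"hand":1},{"tx":0.043,"ty":0.046,"tz":-0.043,"ax":0,"ay":0,"az":0,"hand":1},{"tx":0.062,"ty":0.072,"tz":-0.062,"ax":0,"ay":0,"az":0,"hand":1},{"tx":0.078,"ty":0.102,"tz":-0.08,"ax":0,"ay":0,"az":0,"hand":1},{"tx":0.093,"ty":0.133,"tz":-0.094,"ax":0,"ay":0,"az":0,"hand":1},{"tx":0.105,"ty":0.167,"tz":-0.106,"ax":0,"ay":0,"az":0,"hand":1},{"tx":0.115,"ty":0.202,"tz":-0.116,"ax":0,"ay":0,"az":0,"hand":1},{"tx":0.122,"ty":0.238,"tz":-0.123,"ax":0,"ay":0,"az":0,"hand":1},{"tx":0.126,"ty":0.276,"tz":-0.127,"ax":0,"ay":0,"az":0,"hand":1},{"tx":0.127,"ty":0.313,"tz":-0.129,"ax":0,"ay":0,"az":0,"hand":1}]'

```text
time: 10.0
eef_pos: [0.6168, 0.1327, 0.2354]
ee_rot: [[0.711, -0.0, 0.703], [-0.001, -1.0, 0.001], [0.703, -0.001, -0.711]]
ft_force: [-6.5, 3.7, -2.7]
grip_width: 0.0006
finger_force: 3.9
```

```bash
python3 - <<'E'
from h import *
s=r.read_state();print(s['eef_pos'],s['joint_positions'],s['ft_force'])
arc([6,12,18,24,30,36,30,24])
print(go(C(27,back=.07)))
im=r.get_image('wrist')
for n in('vessel','stem_tip'):print([(np.round(d['location'],3),d['conf']) for d in r.place_of('wrist',n)[:2]])
E
```

```text
[0.61682746 0.13267709 0.2353914 ] [ 0.19141019 -0.03443561  2.02911553 -0.34951889  0.39840757  2.03307338] [-6.51537798  3.73536793 -2.66737724]
6 [0.019 0.038 0.003]
12 [0.015 0.076 0.007]
18 [0.008 0.112 0.014]
24 [-0.001  0.147  0.024]
30 [-0.013  0.181  0.036]
36 [-0.028  0.213  0.051]
30 [-0.013  0.181  0.036]
24 [-0.001  0.147  0.024]
(array([-0.009,  0.164, -0.32 ]), array([0., 0., 0.]))
[(array([0.643, 0.202, 0.102]), 0.86)]
[(array([0.644, 0.235, 0.058]), 0.53)]
```

```bash
python3 - <<'E'
from h import *
import cv2
im=r.get_image('wrist');cv2.imwrite('pics/e.png',im[:,:,::-1])
E
```

```text
(no output)
```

View pics/e.png

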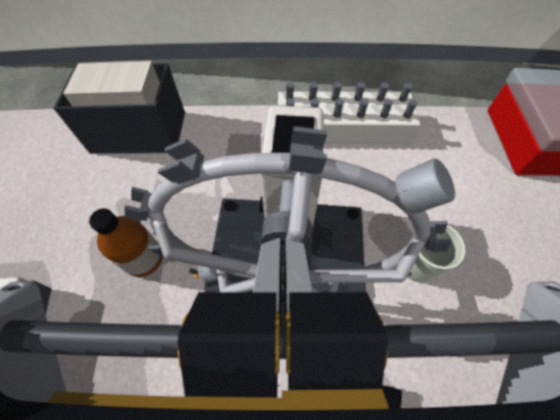

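The fingertips at (275,245) sit left of the top spoke at (300,220), and the spoke moved with them. I continue the push.

arm_command --commands '[{"tx":0.019,"ty":0.038,"tz":0.003,"ax":0,"ay":0,"az":0,"hand":1},{"tx":0.015,"ty":0.076,"tz":0.007,"ax":0,"ay":0,"az":0,"hand":1},{"tx":0.008,"ty":0.112,"tz":0.014,"ax":0,"ay":0,"az":0,"hand":1},{"tx":-0.001,"ty":0.147,"tz":0.024,"ax":0,"ay":0,"az":0,"hand":1},{"tx":-0.013,"ty":0.181,"tz":0.036,"ax":0,"ay":0,"az":0,"hand":1},{"tx":-0.028,"ty":0.213,"tz":0.051,"ax":0,"ay":0,"az":0,"hand":1},{"tx":-0.045,"ty":0.243,"tz":0.068,"ax":0,"ay":0,"az":0,"hand":1},{"tx":-0.045,"ty":0.243,"tz":0.068,"ax":0,"ay":0,"az":0,"hand":1},{"tx":-0.013,"ty":0.181,"tz":0.036,"ax":0,"ay":0,"az":0,"hand":1},{"tx":-0.013,"ty":0.181,"tz":0.036,"ax":0,"ay":0,"az":0,"hand":1}]'

```text
time: 11.45
eef_pos: [0.6243, 0.0971, 0.2331]
ee_rot: [[0.705, 0.002, 0.709], [0.001, -1.0, 0.002], [0.709, -0.0, -0.705]]
ft_force: [0.4, -0.6, -0.1]
grip_width: 0.0004
finger_force: 0.0
```

arm_command --commands '[{"tx":0,"ty":0,"tz":-0.1,"ax":0,"ay":0,"az":0,"hand":1},{"tx":0,"ty":0,"tz":-0.2,"ax":0,"ay":0,"az":0,"hand":1},{"tx":0,"ty":0,"tz":-0.3,"ax":0,"ay":0,"az":0,"hand":1},{"tx":0,"ty":0,"tz":-0.4,"ax":0,"ay":0,"az":0,"hand":1},{"tx":0,"ty":-0.1,"tz":-0.4,"ax":0,"ay":0,"az":0,"hand":1},{"tx":0,"ty":-0.2,"tz":-0.4,"ax":0,"ay":0,"az":0,"hand":1},{"tx":0,"ty":-0.3,"tz":-0.4,"ax":0,"ay":0,"az":0,"hand":1},{"tx":0,"ty":-0.4,"tz":-0.4,"ax":0,"ay":0,"az":0,"hand":1},{"tx":0,"ty":-0.49,"tz":-0.4,"ax":0,"ay":0,"az":0,"hand":1},{"tx":0,"ty":-0.49,"tz":-0.4,"ax":0,"ay":0,"az":0,"hand":1}]'

```text
time: 12.7
eef_pos: [0.5666, 0.1954, 0.2876]
ee_rot: [[0.707, 0.003, 0.707], [0.002, -1.0, 0.002], [0.707, -0.0, -0.707]]
ft_force: [0.5, -0.8, -0.5]
grip_width: 0.0004
finger_force: 0.0
```

```bash
cat >> h.py <<'E'
def stem():
    for c in('wrist','side','scene'):
        r.get_image(c)
        for n in('hub','vessel','stem_tip'):
            for d in r.place_of(c,n)[:2]:
                v=np.array(d['location'])-H; print(c,n,np.round(d['location'],3),round(d['conf'],2),'ang',np.degrees(np.arctan2(-v[1],v[2])).round(1))
E
python3 - <<'E'
from h import *
import cv2
s=r.read_state();print(s['eef_pos'],s['joint_positions'],s['ft_force'])
stem()
im=r.get_image('wrist');cv2.imwrite('pics/f.png',im[:,:,::-1])
for p in(-65,-60,-55): print(go(C(p,back=.08),pitch(45,-1)))
E
```

```text
[0.56663888 0.1954276  0.28758258] [ 0.41905882 -0.10451228  1.95591683 -0.51836025  0.61436912  2.31029064] [ 0.47611337 -0.75424212 -0.46563402]
wrist hub [0.597 0.133 0.186] 0.65 ang -149.0
wrist stem_tip [0.645 0.296 0.158] 0.59 ang -99.6
side hub [0.6   0.132 0.188] 0.92 ang 12.8
side vessel [0.64  0.238 0.164] 0.62 ang -101.9
side stem_tip [0.642 0.294 0.157] 0.38 ang -100.2
scene hub [0.598 0.13  0.189] 0.59 ang 38.2
scene vessel [0.64  0.239 0.164] 0.52 ang -101.9
scene stem_tip [0.68  0.338 0.002] 0.7 ang -131.7
scene stem_tip [0.646 0.296 0.159] 0.39 ang -99.5
(array([-0.134, -0.018,  0.112]), array([-0.,  0., -0.]))
(array([-0.114, -0.004,  0.092]), array([-0.,  0., -0.]))
(array([-0.096,  0.013,  0.073]), array([-0.,  0., -0.]))
```

View pics/f.png

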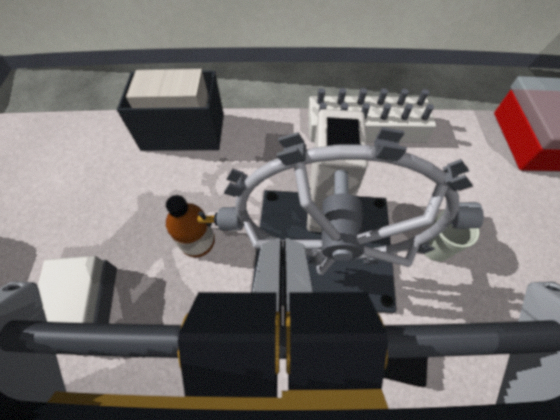

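The stem now points left at about -100°, with the vessel at (230,217), and the upper-left spoke is at about -28°. Next come the second insertion and push.

arm_command --commands '[{"tx":-0.06,"ty":0,"tz":0.05,"ax":0,"ay":0,"az":0,"hand":1},{"tx":-0.122,"ty":-0.01,"tz":0.1,"ax":0,"ay":0,"az":0,"hand":1},{"tx":-0.122,"ty":-0.01,"tz":0.15,"ax":0,"ay":0,"az":0,"hand":1},{"tx":-0.122,"ty":-0.01,"tz":0.21,"ax":0,"ay":0,"az":0,"hand":1},{"tx":-0.122,"ty":-0.01,"tz":0.27,"ax":0,"ay":0,"az":0,"hand":1},{"tx":-0.122,"ty":-0.01,"tz":0.33,"ax":0,"ay":0,"az":0,"hand":1},{"tx":-0.122,"ty":-0.01,"tz":0.39,"ax":0,"ay":0,"az":0,"hand":1},{"tx":-0.122,"ty":-0.01,"tz":0.45,"ax":0,"ay":0,"az":0,"hand":1},{"tx":-0.122,"ty":-0.01,"tz":0.51,"ax":0,"ay":0,"az":0,"hand":1},{"tx":-0.122,"ty":-0.01,"tz":0.51,"ax":0,"ay":0,"az":0,"hand":1}]'

```text
time: 14.6
eef_pos: [0.6216, 0.196, 0.1971]
ee_rot: [[0.708, -0.0, 0.706], [-0.0, -1.0, -0.0], [0.706, -0.0, -0.708]]
ft_force: [0.2, 0.1, -0.1]
grip_width: 0.0006
finger_force: 0.0
```

```bash
python3 - <<'E'
from h import *
s=r.read_state();print(s['eef_pos'],C(-62),s['joint_positions'],s['ft_force'])
arc(range(-54,1,6))
E
```

```text
[0.62164767 0.19604533 0.19706127] [0.62       0.19607223 0.19980195] [ 0.36235569  0.06191448  2.04486968 -0.74376456  0.37870371  2.54063281] [ 0.2101203   0.12242814 -0.10285092]
-54 [ 0.034  0.026 -0.046]
-48 [ 0.055  0.05  -0.066]
-42 [ 0.073  0.077 -0.085]
-36 [ 0.09   0.106 -0.102]
-30 [ 0.105  0.138 -0.117]
-24 [ 0.117  0.171 -0.129]
-18 [ 0.126  0.206 -0.138]
-12 [ 0.133  0.243 -0.145]
-6 [ 0.137  0.28  -0.149]
0 [ 0.139  0.318 -0.151]
```

arm_command --commands '[{"tx":0.034,"ty":0.026,"tz":-0.04,"ax":0,"ay":0,"az":0,"hand":1},{"tx":0.055,"ty":0.05,"tz":-0.06,"ax":0,"ay":0,"az":0,"hand":1},{"tx":0.073,"ty":0.077,"tz":-0.08,"ax":0,"ay":0,"az":0,"hand":1},{"tx":0.09,"ty":0.106,"tz":-0.095,"ax":0,"ay":0,"az":0,"hand":1},{"tx":0.105,"ty":0.138,"tz":-0.11,"ax":0,"ay":0,"az":0,"hand":1},{"tx":0.117,"ty":0.171,"tz":-0.12,"ax":0,"ay":0,"az":0,"hand":1},{"tx":0.126,"ty":0.206,"tz":-0.13,"ax":0,"ay":0,"az":0,"hand":1},{"tx":0.133,"ty":0.243,"tz":-0.137,"ax":0,"ay":0,"az":0,"hand":1},{"tx":0.137,"ty":0.28,"tz":-0.141,"ax":0,"ay":0,"az":0,"hand":1},{"tx":0.139,"ty":0.318,"tz":-0.143,"ax":0,"ay":0,"az":0,"hand":1}]'

```text
time: 15.85
eef_pos: [0.6171, 0.1327, 0.2346]
ee_rot: [[0.713, -0.001, 0.702], [-0.001, -1.0, 0.001], [0.702, -0.001, -0.713]]
ft_force: [-8.9, 3.9, -1.1]
grip_width: 0.0004
finger_force: 4.6
```

```bash
python3 - <<'E'
from h import *
s=r.read_state();print(s['eef_pos'],s['joint_positions'],s['ft_force'])
arc([5,10,15,20,25,30,35,40,44])
stem()
E
```

```text
[0.61712695 0.13272155 0.23464523] [ 0.19151682 -0.03279721  2.02814194 -0.34900279  0.39960633  2.03285535] [-8.89657905  3.89423132 -1.05904305]
5 [ 0.021  0.032 -0.001]
10 [0.018 0.064 0.002]
15 [0.014 0.094 0.007]
20 [0.007 0.124 0.014]
25 [-0.001  0.153  0.022]
30 [-0.012  0.181  0.032]
35 [-0.023  0.208  0.044]
40 [-0.037  0.233  0.058]
44 [-0.049  0.251  0.07 ]
wrist vessel [0.645 0.235 0.225] 0.85 ang -69.0
wrist stem_tip [0.641 0.284 0.251] 0.88 ang -66.9
side hub [ 0.415 -0.495 -0.001] 0.27 ang 106.6
side vessel [ 0.41  -0.492 -0.002] 0.74 ang 106.8
side vessel [0.634 0.129 0.181] 0.71 ang 143.7
side stem_tip [0.642 0.282 0.253] 0.52 ang -65.9
scene vessel [0.602 0.131 0.188] 0.67 ang 27.6
scene vessel [0.64  0.233 0.226] 0.57 ang -68.5
scene stem_tip [0.645 0.283 0.254] 0.57 ang -65.5
scene stem_tip [0.634 0.128 0.184] 0.35 ang 112.9
```

arm_command --commands '[{"tx":0.016,"ty":0.032,"tz":0.003,"ax":0,"ay":0,"az":0,"hand":1},{"tx":0.016,"ty":0.064,"tz":0.004,"ax":0,"ay":0,"az":0,"hand":1},{"tx":0.013,"ty":0.094,"tz":0.008,"ax":0,"ay":0,"az":0,"hand":1},{"tx":0.007,"ty":0.124,"tz":0.014,"ax":0,"ay":0,"az":0,"hand":1},{"tx":-0.001,"ty":0.153,"tz":0.022,"ax":0,"ay":0,"az":0,"hand":1},{"tx":-0.012,"ty":0.181,"tz":0.032,"ax":0,"ay":0,"az":0,"hand":1},{"tx":-0.023,"ty":0.208,"tz":0.044,"ax":0,"ay":0,"az":0,"hand":1},{"tx":-0.037,"ty":0.233,"tz":0.058,"ax":0,"ay":0,"az":0,"hand":1},{"tx":-0.049,"ty":0.251,"tz":0.07,"ax":0,"ay":0,"az":0,"hand":1},{"tx":-0.049,"ty":0.251,"tz":0.07,"ax":0,"ay":0,"az":0,"hand":1}]'

```text
time: 17.7
eef_pos: [0.6223, 0.0827, 0.2203]
ee_rot: [[0.709, 0.0, 0.705], [-0.001, -1.0, 0.001], [0.705, -0.001, -0.709]]
ft_force: [-3.3, 1.4, 0.5]
grip_width: 0.0004
finger_force: 1.5
```

```bash
python3 - <<'E'
from h import *
import cv2
s=r.read_state();print(s['eef_pos'],C(44),s['joint_positions'],s['ft_force'])
arc([47,50,53,56,59,62,65])
stem()
im=r.get_image('wrist');cv2.imwrite('pics/g.png',im[:,:,::-1])
E
```

```text
[0.62232348 0.08269269 0.22030195] [0.62       0.0824846  0.21779247] [ 0.03995895 -0.03620378  2.07619805 -0.08697176  0.32042789  1.68246485] [-3.30657189  1.43106511  0.53725348]
47 [-0.027  0.014  0.01 ]
50 [-0.036  0.027  0.02 ]
53 [-0.047  0.039  0.031]
56 [-0.058  0.049  0.042]
59 [-0.069  0.06   0.053]
62 [-0.08   0.069  0.064]
65 [-0.092  0.077  0.076]
wrist hub [0.599 0.138 0.185] 0.9 ang -96.5
wrist vessel [0.637 0.178 0.285] 0.73 ang -24.6
wrist stem_tip [0.641 0.208 0.337] 0.76 ang -26.6
side hub [0.596 0.132 0.188] 0.89 ang 19.2
side hub [ 0.68   0.34  -0.005] 0.18 ang -132.5
side vessel [0.636 0.179 0.285] 0.43 ang -25.1
side stem_tip [0.634 0.206 0.341] 0.53 ang -25.2
scene hub [0.599 0.134 0.186] 0.93 ang -116.6
scene vessel [0.633 0.178 0.282] 0.67 ang -25.6
scene stem_tip [0.639 0.206 0.336] 0.52 ang -26.0
scene stem_tip [0.637 0.13  0.182] 0.5 ang 146.6
```

View pics/g.png

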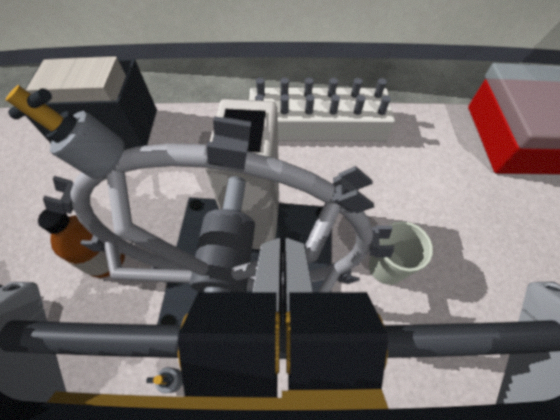

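The stem is at about -26°, upper left at (35,105), and the fingertips at (280,250) are pressing the right-hand spoke from its upper left. I continue slowly.

arm_command --commands '[{"tx":-0.02,"ty":0.014,"tz":0.013,"ax":0,"ay":0,"az":0,"hand":1},{"tx":-0.027,"ty":0.021,"tz":0.017,"ax":0,"ay":0,"az":0,"hand":1},{"tx":-0.034,"ty":0.028,"tz":0.022,"ax":0,"ay":0,"az":0,"hand":1},{"tx":-0.041,"ty":0.034,"tz":0.027,"ax":0,"ay":0,"az":0,"hand":1},{"tx":-0.047,"ty":0.039,"tz":0.032,"ax":0,"ay":0,"az":0,"hand":1},{"tx":-0.052,"ty":0.044,"tz":0.037,"ax":0,"ay":0,"az":0,"hand":1},{"tx":-0.058,"ty":0.049,"tz":0.042,"ax":0,"ay":0,"az":0,"hand":1},{"tx":-0.063,"ty":0.055,"tz":0.047,"ax":0,"ay":0,"az":0,"hand":1},{"tx":-0.069,"ty":0.06,"tz":0.053,"ax":0,"ay":0,"az":0,"hand":1},{"tx":-0.069,"ty":0.06,"tz":0.053,"ax":0,"ay":0,"az":0,"hand":1}]'

```text
time: 19.6
eef_pos: [0.6216, 0.0704, 0.2037]
ee_rot: [[0.708, -0.0, 0.707], [-0.001, -1.0, 0.0], [0.707, -0.001, -0.708]]
ft_force: [-0.8, -0.3, 2.1]
grip_width: 0.0006
finger_force: 1.0
```

```bash
python3 - <<'E'
from h import *
s=r.read_state();print(s['eef_pos'],C(59),s['joint_positions'],s['ft_force'])
arc([61,63,65,67,69,71,73])
stem();stem()
E
```

```text
[0.62159986 0.07039026 0.20371656] [0.62       0.07078395 0.20308274] [ 0.002459   -0.02235634  2.11344656 -0.00482178  0.26573495  1.57779276] [-0.78152534 -0.34911368  2.13105567]
61 [-0.016  0.004  0.004]
63 [-0.023  0.01   0.012]
65 [-0.031  0.016  0.02 ]
67 [-0.04   0.021  0.028]
69 [-0.048  0.026  0.036]
71 [-0.056  0.03   0.045]
73 [-0.065  0.034  0.053]
wrist hub [0.598 0.135 0.185] 0.8 ang -114.9
wrist hub [0.635 0.162 0.352] 0.46 ang -10.0
wrist vessel [0.635 0.152 0.295] 0.68 ang -9.9
wrist stem_tip [0.632 0.163 0.353] 0.62 ang -10.2
side hub [0.599 0.129 0.189] 0.78 ang 53.9
side vessel [0.636 0.149 0.291] 0.5 ang -9.0
side stem_tip [0.633 0.162 0.35 ] 0.57 ang -10.3
side stem_tip [ 0.676  0.341 -0.   ] 0.49 ang -131.9
scene hub [0.601 0.131 0.187] 0.92 ang 54.8
scene stem_tip [0.635 0.161 0.351] 0.7 ang -9.8
scene stem_tip [0.604 0.135 0.186] 0.63 ang -103.4
wrist hub [0.599 0.138 0.183] 0.81 ang -120.8
wrist vessel [0.635 0.151 0.294] 0.92 ang -9.7
wrist vessel [0.638 0.164 0.352] 0.5 ang -10.6
wrist stem_tip [0.635 0.161 0.351] 0.89 ang -9.8
side hub [0.597 0.129 0.187] 0.91 ang 78.1
side hub [ 0.672 -0.06  -0.002] 0.68 ang 134.3
side vessel [0.634 0.149 0.292] 0.61 ang -8.7
side stem_tip [0.632 0.158 0.349] 0.46 ang -9.0
side stem_tip [0.573 0.496 0.   ] 0.35 ang -117.0
scene hub [0.602 0.134 0.186] 0.74 ang -85.9
scene vessel [0.632 0.15  0.293] 0.61 ang -9.5
scene vessel [ 0.671 -0.061 -0.   ] 0.58 ang 133.8
scene stem_tip [0.632 0.157 0.353] 0.68 ang -8.2
scene stem_tip [ 0.559 -0.499  0.001] 0.52 ang 106.3
```

arm_command --commands '[{"tx":-0.01,"ty":0.003,"tz":0.007,"ax":0,"ay":0,"az":0,"hand":1},{"tx":-0.015,"ty":0.006,"tz":0.01,"ax":0,"ay":0,"az":0,"hand":1},{"tx":-0.02,"ty":0.009,"tz":0.014,"ax":0,"ay":0,"az":0,"hand":1},{"tx":-0.025,"ty":0.012,"tz":0.018,"ax":0,"ay":0,"az":0,"hand":1},{"tx":-0.03,"ty":0.015,"tz":0.022,"ax":0,"ay":0,"az":0,"hand":1},{"tx":-0.035,"ty":0.018,"tz":0.026,"ax":0,"ay":0,"az":0,"hand":1},{"tx":-0.04,"ty":0.021,"tz":0.03,"ax":0,"ay":0,"az":0,"hand":1},{"tx":-0.04,"ty":0.021,"tz":0.03,"ax":0,"ay":0,"az":0,"hand":1},{"tx":-0.04,"ty":0.021,"tz":0.03,"ax":0,"ay":0,"az":0,"hand":1},{"tx":-0.04,"ty":0.021,"tz":0.03,"ax":0,"ay":0,"az":0,"hand":1}]'

```text
time: 22.05
eef_pos: [0.6199, 0.0663, 0.1937]
ee_rot: [[0.708, 0.0, 0.706], [-0.0, -1.0, 0.001], [0.706, -0.001, -0.708]]
ft_force: [-0.3, -0.1, 0.9]
grip_width: 0.0002
finger_force: 0.7
```

```bash
cat >> h.py <<'E'
def avg(n=4,show=True):
    D={'hub':[],'spokes':[],'vessel':[],'stem_tip':[],'rotator':[]}
    ok={'hub':[.6,.1325,.186],'spokes':[.632,.131,.185],'vessel':[.632,.135,.295],'stem_tip':[.632,.138,.352],'rotator':[.632,.131,0]}
    for _ in range(n):
        for c in('wrist','side','scene'):
            r.get_image(c)
            for k in D:
                for d in r.place_of(c,k):
                    if np.linalg.norm(np.array(d['location'])-ok[k])<.03: D[k].append(d['location']);break
    return {k:(np.median(v,0).round(4),len(v)) for k,v in D.items() if v}
E
python3 - <<'E'
from h import *
s=r.read_state();print(s['eef_pos'],s['ft_force'])
arc([67,69,70,71,72,73])
for k,v in avg(3).items():print(k,v)
E
```

```text
[0.61987903 0.06634732 0.19366829] [-0.26734751 -0.10855673  0.92248167]
67 [ 0.002  0.001 -0.001]
69 [-0.006  0.005  0.007]
70 [-0.01   0.008  0.011]
71 [-0.014  0.01   0.015]
72 [-0.019  0.012  0.02 ]
73 [-0.023  0.014  0.024]
hub (array([0.5991, 0.1313, 0.1873]), 9)
spokes (array([0.6336, 0.128 , 0.1838]), 6)
vessel (array([0.6332, 0.1368, 0.2955]), 9)
stem_tip (array([0.632 , 0.1406, 0.3552]), 6)
rotator (array([0.6314, 0.1298, 0.0012]), 8)
```

The stem is about 3.3° short of upright, so I push a little further.

arm_command --commands '[{"tx":-0.002,"ty":0.001,"tz":0.002,"ax":0,"ay":0,"az":0,"hand":1},{"tx":-0.004,"ty":0.003,"tz":0.004,"ax":0,"ay":0,"az":0,"hand":1},{"tx":-0.006,"ty":0.004,"tz":0.006,"ax":0,"ay":0,"az":0,"hand":1},{"tx":-0.008,"ty":0.006,"tz":0.009,"ax":0,"ay":0,"az":0,"hand":1},{"tx":-0.01,"ty":0.008,"tz":0.011,"ax":0,"ay":0,"az":0,"hand":1},{"tx":-0.012,"ty":0.009,"tz":0.013,"ax":0,"ay":0,"az":0,"hand":1},{"tx":-0.012,"ty":0.009,"tz":0.013,"ax":0,"ay":0,"az":0,"hand":1},{"tx":-0.012,"ty":0.009,"tz":0.013,"ax":0,"ay":0,"az":0,"hand":1},{"tx":-0.012,"ty":0.009,"tz":0.013,"ax":0,"ay":0,"az":0,"hand":1},{"tx":-0.012,"ty":0.009,"tz":0.013,"ax":0,"ay":0,"az":0,"hand":1}]'

```text
time: 26.0
eef_pos: [0.6202, 0.0646, 0.1904]
ee_rot: [[0.708, 0.0, 0.707], [-0.0, -1.0, 0.001], [0.707, -0.001, -0.708]]
ft_force: [-2.5, 3.6, 0.8]
grip_width: 0.0004
finger_force: 1.8
```

```bash
python3 - <<'E'
from h import *
import cv2
s=r.read_state();print(s['time'],s['eef_pos'],s['ft_force'])
im=r.get_image('wrist')
crop=cv2.resize(im[:300,60:360],None,fx=2,fy=2,interpolation=cv2.INTER_CUBIC);cv2.imwrite('pics/i.png',crop[:,:,::-1])
k=r.calibration('wrist');R=np.array(k['R'])
def px(X):
    c=R@np.array(X)+k['t'];a,b=c[:2]/c[2];f=1+k['k1']*(a*a+b*b);return np.array([(k['fx']*a*f+k['cx']-60)*2,(k['fy']*b*f+k['cy'])*2]).round(1)
for th in(-5,0,5):
    t=np.radians(th);O=np.array([.632,.1305,.186]);e=np.array([0.05*np.sin(t),-np.sin(t),np.cos(t)])
    print(th,[px(O+e*q).tolist() for q in(.111,.137,.168)])
print('box back/front hub',px([.6,.132,.186]),px([.59,.1325,.186]))
for n in('vessel','stem_tip','hub'):print(n,[np.round(d['location'],4) for d in r.place_of('wrist',n)[:1]])
m=r.trace('wrist','vessel')
if m:
    v,u=np.nonzero(m[0]['mask']);print(m[0]['conf'],len(u),[(j,np.round((u[v==j].mean()-60)*2,1)) for j in range(v.min(),v.max(),6)])
E
```

```text
26.0 [0.62017747 0.06455574 0.19035511] [-2.50879269  3.64319398  0.79173657]
-5 [[106.4, 216.5], [36.6, 117.3], [-77.3, -49.2]]
0 [[147.8, 212.7], [95.6, 110.7], [8.9, -63.7]]
5 [[191.0, 211.9], [158.0, 109.2], [103.1, -67.9]]
box back/front hub [250.  520.1] [244.4 547.8]
vessel [array([0.6317, 0.1296, 0.296 ])]
stem_tip []
hub [array([ 0.6726, -0.0634, -0.0009])]
0.71 7679 [(0, np.float64(42.0)), (6, np.float64(41.0)), (12, np.float64(55.0)), (18, np.float64(61.0)), (24, np.float64(74.0)), (30, np.float64(92.0)), (36, np.float64(97.0)), (42, np.float64(101.0)), (48, np.float64(103.0)), (54, np.float64(102.0)), (60, np.float64(103.0)), (66, np.float64(108.0)), (72, np.float64(112.0)), (78, np.float64(117.0)), (84, np.float64(123.0)), (90, np.float64(126.0)), (96, np.float64(132.0)), (102, np.float64(134.0)), (108, np.float64(134.0)), (114, np.float64(132.0)), (120, np.float64(128.0))]
```

View pics/i.png

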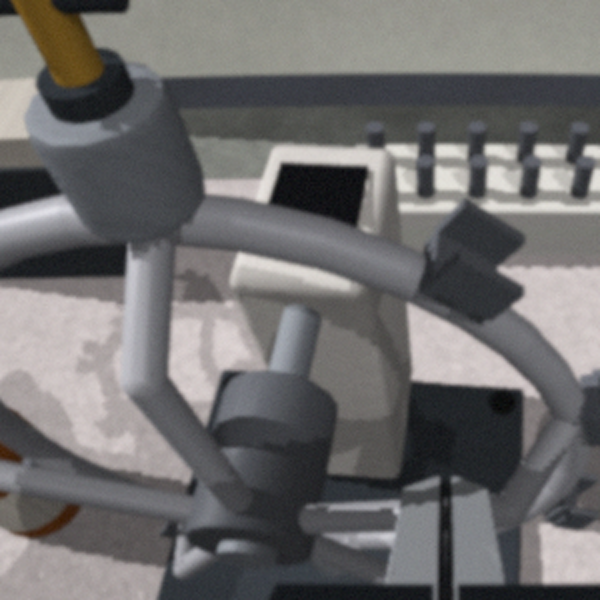

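The stem lies on the predicted upright line: it is at crop (65,40), and the 0° prediction there is (60,40), where 5° would be about 60 px. I'll back the fingers off and withdraw.

arm_command --commands '[{"tx":0.01,"ty":-0.01,"tz":-0.01,"ax":0,"ay":0,"az":0,"hand":1},{"tx":0.03,"ty":-0.02,"tz":-0.03,"ax":0,"ay":0,"az":0,"hand":1},{"tx":0.04,"ty":-0.03,"tz":-0.04,"ax":0,"ay":0,"az":0,"hand":1},{"tx":0.04,"ty":-0.03,"tz":-0.04,"ax":0,"ay":0,"az":0,"hand":1},{"tx":0.04,"ty":-0.03,"tz":-0.12,"ax":0,"ay":0,"az":0,"hand":1},{"tx":0.04,"ty":-0.03,"tz":-0.2,"ax":0,"ay":0,"az":0,"hand":1},{"tx":0.04,"ty":-0.03,"tz":-0.3,"ax":0,"ay":0,"az":0,"hand":1},{"tx":0.04,"ty":-0.03,"tz":-0.4,"ax":0,"ay":0,"az":0,"hand":1},{"tx":0.04,"ty":-0.03,"tz":-0.48,"ax":0,"ay":0,"az":0,"hand":1},{"tx":0.04,"ty":-0.03,"tz":-0.48,"ax":0,"ay":0,"az":0,"hand":1}]'

```text
time: 27.5
eef_pos: [0.5577, 0.0706, 0.2665]
ee_rot: [[0.705, 0.0, 0.71], [-0.0, -1.0, 0.001], [0.71, -0.001, -0.705]]
ft_force: [0.4, 0.6, -0.7]
grip_width: 0.0002
finger_force: 0.0
```

```bash
python3 - <<'E'
from h import *
import cv2
s=r.read_state();print(s['time'],s['eef_pos'],s['ft_force'],s['joint_positions'])
for c in('scene','side','wrist'):
    im=r.get_image(c)
    for n in('vessel','stem_tip','rotator'):print(c,n,[np.round(d['location'],4) for d in r.place_of(c,n)[:1]])
cv2.imwrite('pics/j.png',im[:,:,::-1])
k=r.calibration('wrist');R=np.array(k['R'])
def px(X):
    c=R@np.array(X)+k['t'];a,b=c[:2]/c[2];f=1+k['k1']*(a*a+b*b);return np.array([k['fx']*a*f+k['cx'],k['fy']*b*f+k['cy']]).round(1)
for th in(-5,0,5):
    t=np.radians(th);O=np.array([.632,.1305,.186]);e=np.array([0.05*np.sin(t),-np.sin(t),np.cos(t)])
    print(th,[px(O+e*q).tolist() for q in(-.111,.111,.137,.168)])
print(px(H))
E
```

```text
27.5 [0.55769025 0.07055652 0.26652157] [ 0.37673436  0.60744914 -0.70092333] [ 0.00330055 -0.20080628  2.08617638 -0.00357424  0.46720846  1.57669244]
scene vessel [array([0.6324, 0.1315, 0.2954])]
scene stem_tip [array([0.6318, 0.1356, 0.3554])]
scene rotator [array([0.6316, 0.1309, 0.0027])]
side vessel [array([0.6363, 0.1283, 0.2929])]
side stem_tip [array([0.6285, 0.129 , 0.357 ])]
side rotator [array([6.332e-01, 1.301e-01, 1.000e-04])]
wrist vessel [array([0.6329, 0.1322, 0.2973])]
wrist stem_tip [array([0.631 , 0.1293, 0.3537])]
wrist rotator []
-5 [[244.6, 240.5], [187.8, 122.8], [174.8, 95.7], [155.8, 55.4]]
0 [[237.4, 241.0], [200.6, 121.8], [192.2, 94.2], [179.9, 53.2]]
5 [[230.2, 241.2], [213.8, 121.7], [210.1, 94.0], [204.8, 52.9]]
[219.3 226.3]
```

View pics/j.png

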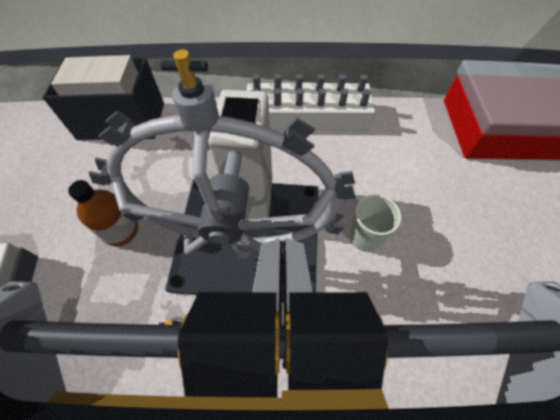

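The stem tip is at pixel (181,53), against (180,53) predicted for upright. The fingers are clear and the other objects stand in place, so I hand in.

```bash
python3 -c "
from plant import r
print(r.finish_job())"
```

```text
the job is handed in; nothing more can be done
None
```

The valve stem points straight up, to within about 1° by the camera images. It took two spoke pushes, with the fingers off in between while the stem was about 100° short, and the job is handed in with the fingers clear and the wheel at rest.

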